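# Index the dosing turret to the large cup

### The arm

A 6-joint arm with a two-finger parallel gripper is mounted at the origin on a cart in front of the work surface, level with it; the furniture and walls round the work are solid. World frame = base frame: x ahead of the robot, y to its left, z up, the work surface at z = 0. Lengths are in m, angles in degrees, forces in N, time in s.
With the tool pointing down it reaches from about 0.375 to 0.975 m from the base axis. Payload 3.8 kg.
Tool frame: the origin (TCP) lies midway between the tips of the shut fingers; the grasp point (between the pads) lies 19 mm behind it; z points along the fingers, x is the direction in which the jaws open and shut, and the axes are right-handed (so a half turn about z gives the same grasp; the last joint's range is limited). The gripper opens to 88 mm and grips with 3 to 60 N. Pads are 18 mm wide; open, the fingers measure 123 mm over their backs; the gripper's body (75 mm by 187 mm) begins 45 mm behind the grasp point.
Start: joints at [72.886, 15.12, 91.902, -0, 72.978, -2.114], TCP at [0.175, 0.652, 0.239] pointing down, gripper open.
Joint ranges: [-150.88, 150.88], [-54.13, 125.18], [17.81, 147.31], [-75.09, 255.09], [0, 152.58], [-146.25, 146.25]. Speed limits (degrees/s): [147.25, 147.25, 180, 180, 180, 180].

### API

Orientations are given as a 3x3 rotation matrix whose columns are the frame's x, y, z axes.
In Python, from bench import ctrl gives the robot as it stands.
- The arm moves only by the tool send_rows, never from a script. Its argument "motion" is a list of rows, each an object of numbers: "x", "y", "z": the shift along the tool's x, y, z in mm; "ax", "ay", "az": the turn, a rotation vector about the tool's x, y, z in degrees; "gripper": the gripper command: -1 is shut, 1 is fully open, values between are in proportion. In form: [{"x": .., "y": .., "z": .., "ax": .., "ay": .., "az": .., "gripper": ..}, ...]. A call has 1 to 12 rows; each row shifts and turns the commanded pose from where the row before left it, along the tool's axes as they then stand; what a row does not reach is not made up. A row lasts 1/12 s, in which the tool goes at most 41.7 mm and 7.16 degrees, less where a joint would pass 70% of its speed; a pose out of reach is approached as far as the arm can. A call is refused whole if a number of a shift passes 41.7 or a number of a turn 7.16, either way. A call with a gripper value outside its range is refused whole. The fingers move at their own pace and stop on an object; "squeeze" is the grip in N (left out, the last holds). Time passes only in rows, so rows that do not move let the fingers close. It gives the time, the measured TCP pose, the force and the opening at its end, in the units of the state.
- ctrl.get_state(): the state, without advancing time (a new reading comes with each control period).
- ctrl.read_camera(name): name is "side" or "top"; returns the picture (480x640x3 uint8, blue, green, red); there is no depth.
- ctrl.camera_params(name): a dict with "intrinsics" (3x3 intrinsics, pixels), "pose" (4x4, takes a point from camera to world coordinates). Camera axes: x right, y up, looking along -z (the intrinsics and any distortion apply to the point x, -y, -z); pixel columns grow to the right and rows downward; lengths in m; the calibration is good to about 2 mm. A picture is of the moment at which its call begins. camera_params takes no time and is no camera call.
- ctrl.job_done(): hands the job in, once; it reports no verdict.
The state is a dict: "clock": time; "joints": joint angles; "joint_velocities": joint speeds; "joint_efforts": joint torques, N m; "ee_pos": TCP position; "tool_rot": TCP orientation; "force": force on the tool from outside, world axes, zero at the start; "moment": the same for the moment, N m; "gripper_width": opening from 0.0 (shut) to 1.0 (fully open).
Only numpy, scipy, OpenCV 4.12 (cv2) and the standard library are available. Lean on these libraries where they do the work, as an engineer would, in place of code of your own. Each camera call takes 0.05 s, during which the arm holds its last target.

### The job

Get the dosing turret ready for a large portion: push on its upright tabs with the fingertips until the largest of the three cups stands centrally over the pink tub in the stand's nest, then leave it there. Only push the tabs from one side at a time, without pinching them; do not push on the cups or the hub, and leave the tub and everything lying around where they are.

Things in the scene. Friction and masses are not known exactly. Their poses are not given: they have to be found in the camera images.
- turret (a joint): Angle of the three-armed turret about its upright axis, rad. 0 (and every whole turn, 2 pi) = large cup exactly over the middle of the nest; grows counter-clockwise seen from above. Turns without end stops either way; plain friction (about 2 N at a tab) holds it where it is left, it does not click or coast.
- dosing_stand: Fixed stand: a round 120 mm foot with a column, beside it a shallow 108 mm nest for one tub, the turret on top. Origin on the turret's axis at table height; local x points from the axis to the nest's middle (80 mm away), z up. The hub's top, at 116 mm, is the stand's height in the middle; cups reach 123 mm, tabs 130 mm above the table.
- fill_point (a point): Middle of the nest, 80 mm from the turret axis, 62 mm above the table (just above the tub's rim). Fixed.
- cup_large: Largest of the three open metal dosing cups on the turret, 60 mm wide, with its round carrier (72 mm) and arm. Origin on the cup's own axis, 80 mm from the turret axis and 90 mm above the table, in the middle of the 10 mm thick carrier; local x radially outward. Carrier underside 85 mm, cup rim 123 mm above the table, outlet below reaches down to 75 mm.
- cup_medium: Middle-sized dosing cup, 44 mm wide (carrier 56 mm), 120 degrees counter-clockwise from the large one; otherwise as the large one.
- cup_small: Smallest dosing cup, 28 mm wide (carrier 40 mm), 120 degrees clockwise from the large one; otherwise as the large one.
- hub: Low round hub of the turret, 68 mm wide with a 30 mm wide stub on top, on the axis; its top is 116 mm above the table. Origin on the axis at table height.
- tab_1a: Clockwise side (40 mm radial x 45 mm upright) of tab 1, a 10 mm thick plate. Origin in the middle of the side, 112 mm from the axis, 107.5 mm above the table; x radially outward, z up; it faces along its -y. Pushing here turns the turret counter-clockwise (joint grows). Tab 1 is between the large and the medium cup (60 degrees counter-clockwise from the large one); 30 mm beside it is free.
- tab_1b: Counter-clockwise side (40 mm radial x 45 mm upright) of tab 1, a 10 mm thick plate. Origin in the middle of the side, 112 mm from the axis, 107.5 mm above the table; x radially outward, z up; it faces along its +y. Pushing here turns the turret clockwise (joint falls).
- tab_2a: Clockwise side (40 mm radial x 45 mm upright) of tab 2, a 10 mm thick plate. Origin in the middle of the side, 112 mm from the axis, 107.5 mm above the table; x radially outward, z up; it faces along its -y. Pushing here turns the turret counter-clockwise (joint grows). Tab 2 is opposite the large cup, between the medium and the small one; 30 mm beside it is free.
- tab_2b: Counter-clockwise side (40 mm radial x 45 mm upright) of tab 2, a 10 mm thick plate. Origin in the middle of the side, 112 mm from the axis, 107.5 mm above the table; x radially outward, z up; it faces along its +y. Pushing here turns the turret clockwise (joint falls).
- tab_3a: Clockwise side (40 mm radial x 45 mm upright) of tab 3, a 10 mm thick plate. Origin in the middle of the side, 112 mm from the axis, 107.5 mm above the table; x radially outward, z up; it faces along its -y. Pushing here turns the turret counter-clockwise (joint grows). Tab 3 is between the small and the large cup (60 degrees clockwise from the large one); 30 mm beside it is free.
- tab_3b: Counter-clockwise side (40 mm radial x 45 mm upright) of tab 3, a 10 mm thick plate. Origin in the middle of the side, 112 mm from the axis, 107.5 mm above the table; x radially outward, z up; it faces along its +y. Pushing here turns the turret clockwise (joint falls).
- tub: Open pink tub, 96 mm wide, 55 mm high, loose, standing upright in the nest (rim 59 mm above the table), to be filled next; the other tubs, fixed on the left and behind, are as high. Origin at the centre of its underside.
- lid: Pink tub lid, 98 mm wide, 16 mm high, lying open side up on the table about 130 mm beside the turret's axis. Bystander.
- steel_cup: Loose steel measuring cup, 72 mm wide, 82 mm high, standing on the table to the left. Bystander.
- dye_bottle: Small amber bottle with black cap, 42 mm wide, 85 mm high, standing behind the stand. Bystander.
- drop_bottle: Smaller dark bottle with white cap, 30 mm wide, 62 mm high, standing behind the stand. Bystander.
- hex_key: Black hex key, 84 x 33 x 5 mm, lying on the right. Bystander.
There are look-alikes about, which are no part of the job. What is shaped like the tub but orange is not meant.

How it is judged:
By the outcome, as a careful person would: the job done as asked, in the order asked, and still so for the second after the job is handed in, with the robot touching nothing.
It also fails if it takes over 48 s, if anything falls off the work surface, if the arm or the gripper's body presses on something with over 40 N, if the wrist force passes 120 N, or if a joint passes its speed limit or range.

## Working session

There is one attempt and no reset: what is moved stays moved. The work goes in short steps, Python scripts to look and compute and a tool call to move; the robot and the scene stay as the last step left them, time stands still between calls to the robot, and variables do not carry over. Pictures are saved under pics/ and viewed, and the job is handed in when it is done.

Besides the shell and the picture viewer there is one more tool, called after ">>>" by a JSON object that holds its "method" and its "body". send_rows: Moves the arm, as the interface text tells. Its arguments: {"type":"object","properties":{"motion":{"type":"array","items":{"type":"object","properties":{"x":{"type":"number"},"y":{"type":"number"},"z":{"type":"number"},"ax":{"type":"number"},"ay":{"type":"number"},"az":{"type":"number"},"gripper":{"type":"number"}}}},"squeeze":{"type":"number"}},"required":["motion"]}

```bash
ls; mkdir -p pics
python3 - <<'E'
from bench import ctrl
import cv2
for n in ("side","top"):
    cv2.imwrite(f"pics/{n}0.png",ctrl.read_camera(n))
    p=ctrl.camera_params(n);print(p)
s=ctrl.get_state();print(s)
E
```

```text
pics
{'intrinsics': array([[497.36868322,   0.        , 321.09120239],
       [  0.        , 497.36868322, 244.93745261],
       [  0.        ,   0.        ,   1.        ]]), 'pose': array([[ 0.90941814,  0.24896371, -0.33313019,  0.24766018],
       [-0.41553107,  0.51100699, -0.75246647, -0.83459533],
       [-0.01710499,  0.8227326 ,  0.56817118,  0.5964518 ],
       [ 0.        ,  0.        ,  0.        ,  1.        ]])}
{'intrinsics': array([[450.43680639,   0.        , 326.55174315],
       [  0.        , 450.43680639, 242.41204675],
       [  0.        ,   0.        ,   1.        ]]), 'pose': array([[ 0.01040853,  0.98374368, -0.17927644,  0.36602203],
       [-0.99972817,  0.01397822,  0.01865991, -0.148336  ],
       [ 0.02086253,  0.17903349,  0.98362176,  1.12043744],
       [ 0.        ,  0.        ,  0.        ,  1.        ]])}
{'clock': 0.1, 'joints': array([ 7.28847063e+01,  1.51643821e+01,  9.19737029e+01,  1.53743989e-03,
        7.29779665e+01, -2.11536064e+00]), 'joint_velocities': array([-0.00495679, -0.02690574, -0.19777688, -0.0957427 , -0.05341896,
       -0.029996  ]), 'joint_efforts': array([ 7.81506387e-04, -5.03617680e+01, -3.58069324e+01,  7.32277357e-02,
        2.32749421e-02, -4.97945143e-05]), 'ee_pos': array([0.17451745, 0.65137806, 0.23751535]), 'tool_rot': array([[ 2.58824901e-01,  9.65924058e-01, -6.20611263e-04],
       [ 9.65922138e-01, -2.58825626e-01, -1.92823002e-03],
       [-2.02315386e-03, -1.00388215e-04, -9.99997948e-01]]), 'force': array([-0.21636818, -0.25740756, -0.44337732]), 'moment': array([-0.005192  ,  0.06881667, -0.01273375]), 'gripper_width': 0.9983841072288563}
```

View pics/top0.png

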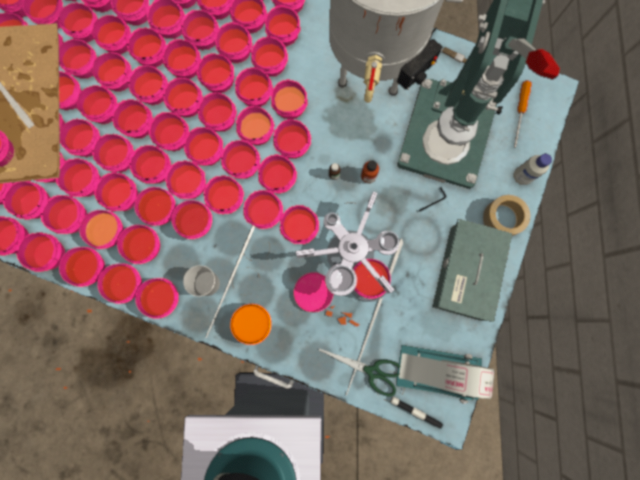

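View pics/side0.png

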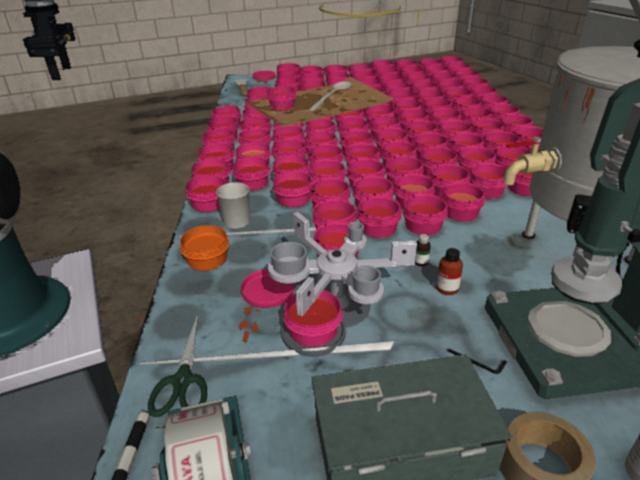

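Run:
```python
import cv2
a=cv2.imread("pics/top0.png")[170:320,270:430];cv2.imwrite("pics/top0c.png",cv2.resize(a,None,fx=5,fy=5,interpolation=cv2.INTER_CUBIC)[:600,:800] if 0 else cv2.resize(a,(640,600),interpolation=cv2.INTER_CUBIC))
a=cv2.imread("pics/side0.png")[200:360,230:430];cv2.imwrite("pics/side0c.png",cv2.resize(a,(750,600),interpolation=cv2.INTER_CUBIC))
```

```text
(no output)
```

View pics/top0c.png

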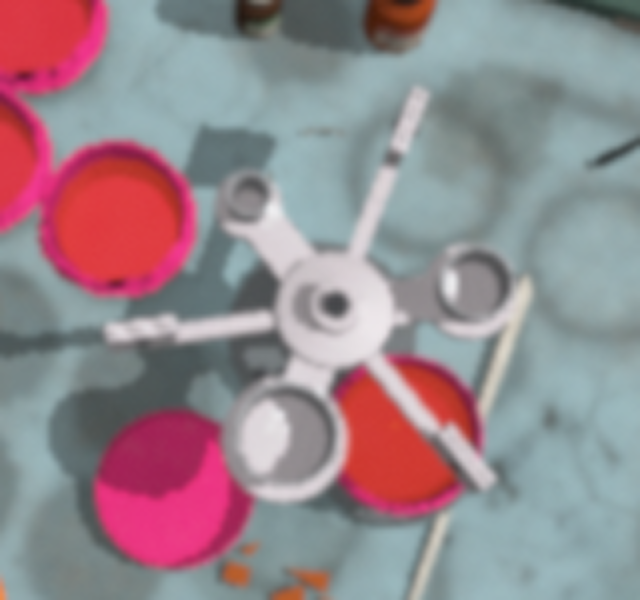

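View pics/side0c.png

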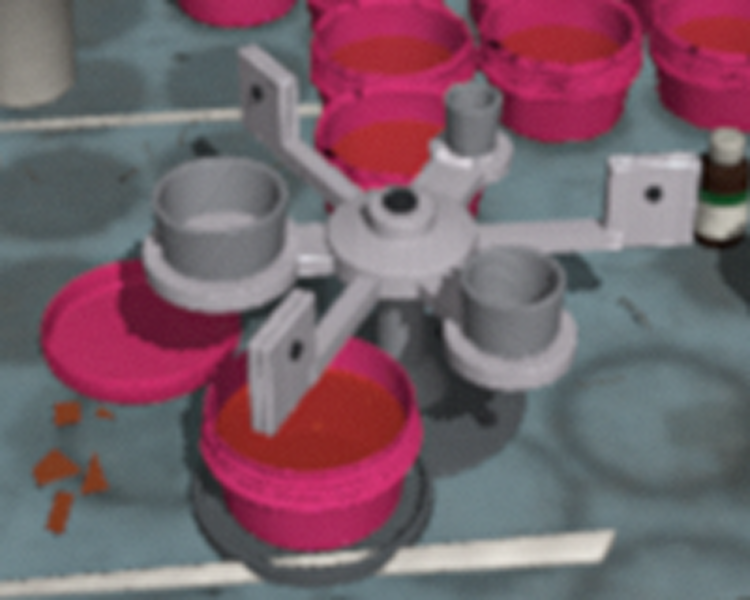

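```bash
cat > h.py <<'E'
import numpy as np, cv2
from bench import ctrl
from scipy.optimize import least_squares
P={n:ctrl.camera_params(n) for n in("top","side")}
def proj(n,p):
    K,T=P[n]["intrinsics"],P[n]["pose"]
    c=(np.atleast_2d(p)-T[:3,3])@T[:3,:3]
    c=c*[1,-1,-1]; q=c@K.T
    return q[:,:2]/q[:,2:]
def back(n,uv,z):
    K,T=P[n]["intrinsics"],P[n]["pose"]
    d=np.linalg.solve(K,[uv[0],uv[1],1])*[1,-1,-1]; d=T[:3,:3]@d
    return (T[:3,3]+d*(z-T[2,3])/d[2])
def model(ax,ay,th):
    # th = world angle of large cup
    f=lambda a,r,z:[ax+r*np.cos(a),ay+r*np.sin(a),z]
    D=np.pi/180
    return dict(hub=[ax,ay,.116],L=f(th,.08,.123),M=f(th+120*D,.08,.123),S=f(th-120*D,.08,.123),
     t1=f(th+60*D,.132,.130),t2=f(th+180*D,.132,.130),t3=f(th-60*D,.132,.130))
def fit(obs):
    # obs: list (cam,name,u,v)
    def r(p):
        m=model(*p[:3]); out=[]
        for n,k,u,v in obs:
            sh=p[3:5] if n=="side" else p[5:7]
            out+=list((proj(n,m[k])[0]-[u,v]+sh))
        return np.array(out+list(p[3:7]*0.7))
    s=least_squares(r,[.42,-.2,-1.9+np.pi/2-1.57,0,0,0,0]); return s,r(s.x)
E
python3 - <<'E'
from h import *
T=lambda x,y:(270+x/4,170+y/4)
S=lambda x,y:(230+x/3.75,200+y/3.75)
o=[("top",k,*T(*c)) for k,c in dict(hub=(335,306),L=(289,437),M=(475,285),S=(250,195),t1=(489,485),t2=(421,90),t3=(107,332)).items()]
o+=[("side",k,*S(*c)) for k,c in dict(hub=(400,201),L=(221,195),M=(512,281),S=(473,100)).items()]
print(back("top",T(335,306),.116),back("side",S(400,201),.116))
for sub in (o[:7],o[7:],o):
    best=None
    s,r=fit(sub); print(s.x, np.degrees(s.x[2])); print(r.round(1))
# tub
im=cv2.imread("pics/top0.png")
c=back("top",T(407,437),.059);print("tub",c)
print(back("side",S(314,420),.059))
E
```

```text
[ 0.54055245 -0.22913337  0.116     ] [ 0.54207163 -0.23258148  0.116     ]
[ 5.41182499e-01 -2.30289397e-01 -3.50821738e+00  6.51047937e-24
  1.05366563e-23 -4.33275815e-02  1.18778004e-01] -201.00604956319103
[ 0.5 -0.1 -0.7 -0.5  0.6 -0.4 -0.2 -0.2  0.2  0.5  0.1  0.  -0.6  0.6
  0.   0.  -0.   0.1]
[ 0.54285843 -0.23221111 -3.51619937 -0.04084037  0.1657918   0.
  0.        ] -201.46338406571462
[ 0.3 -0.1 -0.5  0.3 -0.  -0.1  0.3 -0.1 -0.   0.1  0.   0. ]
[ 0.54230214 -0.23129872 -3.51010015  0.44629534  0.34749314 -0.46221772
  0.57182329] -201.11392401731956
[ 0.5 -0.2 -0.7 -0.5  0.7 -0.4 -0.1 -0.2  0.2  0.5  0.2  0.  -0.6  0.5
  0.2 -0.1 -0.5  0.4  0.1 -0.3 -0.  -0.2  0.3  0.2 -0.3  0.4]
tub [ 0.4724328  -0.27632496  0.059     ]
[ 0.47417393 -0.28854466  0.059     ]
```

Run:
```python
from h import *
T=lambda x,y:(270+x/4,170+y/4)
def ov(n,x0,y0,w,h,f,name,cands):
    im=cv2.imread(f"pics/{n}0.png")[y0:y0+h,x0:x0+w]
    im=cv2.resize(im,None,fx=f,fy=f,interpolation=cv2.INTER_CUBIC)
    t=np.linspace(0,2*np.pi,100)
    for (cx,cy,z,r,col) in cands:
        q=proj(n,np.c_[cx+r*np.cos(t),cy+r*np.sin(t),0*t+z])
        q=((q-[x0,y0]+.5)*f-.5)
        cv2.polylines(im,[np.round(q).astype(int)],True,col,1)
    cv2.imwrite(f"pics/{name}.png",im)
for n,(x0,y0,w,h),ax in (("top",(300,220,120,100),(.5412,-.2303)),("side",(260,270,110,85),(.5428,-.2322))):
    cs=[]
    for a,col in ((210,(0,255,0)),(216,(255,0,0))):
        a=np.radians(a); c=(ax[0]+.08*np.cos(a),ax[1]+.08*np.sin(a))
        cs+=[(*c,.059,.048,col),(*c,.006,.054,col)]
    ov(n,x0,y0,w,h,6,n+"ov",cs)
```

```text
(no output)
```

View pics/topov.png

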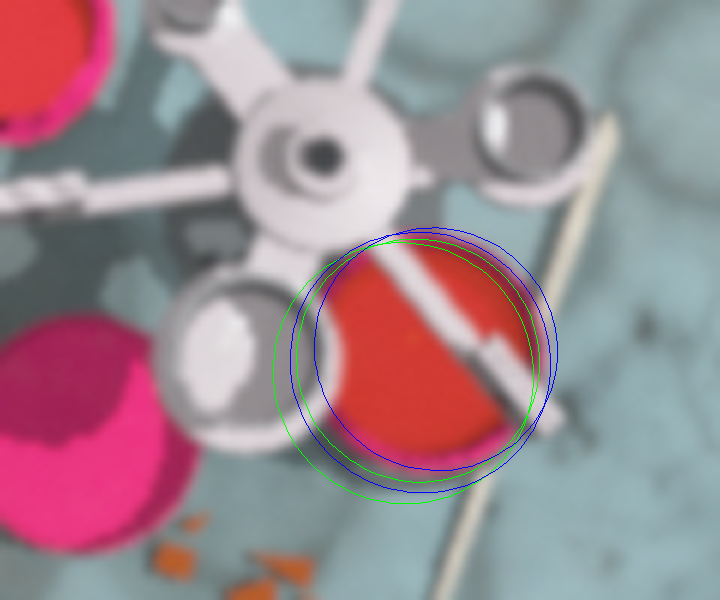

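View pics/sideov.png

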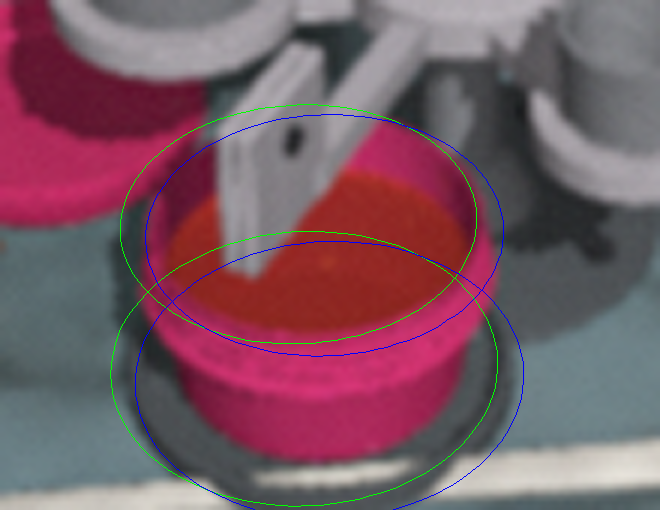

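Run:
```python
from h import *
n="side";x0,y0,w,h,f=270,300,90,65,8
im=cv2.imread(f"pics/{n}0.png")[y0:y0+h,x0:x0+w]
im=cv2.convertScaleAbs(cv2.resize(im,None,fx=f,fy=f,interpolation=cv2.INTER_CUBIC),alpha=1.7)
cv2.imwrite("pics/nraw.png",im)
t=np.linspace(0,2*np.pi,100);ax=(.5428,-.2322)
for z,col in ((.008,(0,255,0)),(.0,(255,255,0))):
  a=np.radians(214);c=(ax[0]+.08*np.cos(a),ax[1]+.08*np.sin(a))
  q=proj(n,np.c_[c[0]+.054*np.cos(t),c[1]+.054*np.sin(t),0*t+z])
  cv2.polylines(im,[np.round((q-[x0,y0]+.5)*f-.5).astype(int)],True,col,1)
cv2.imwrite("pics/nov.png",im)
```

```text
(no output)
```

View pics/nraw.png

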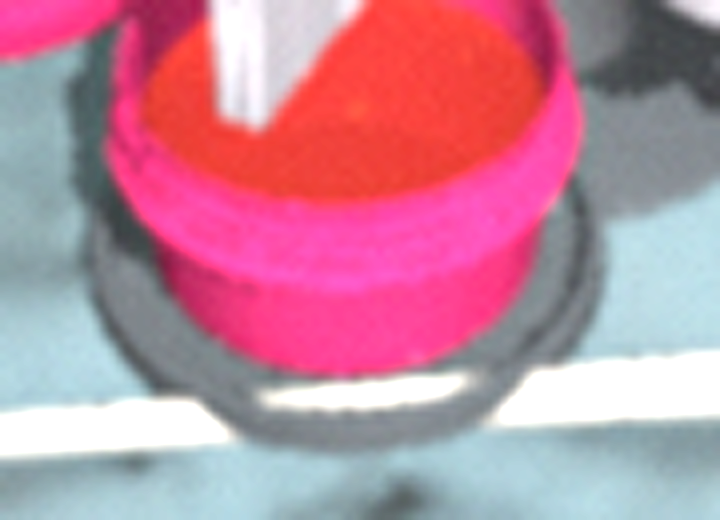

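View pics/nov.png

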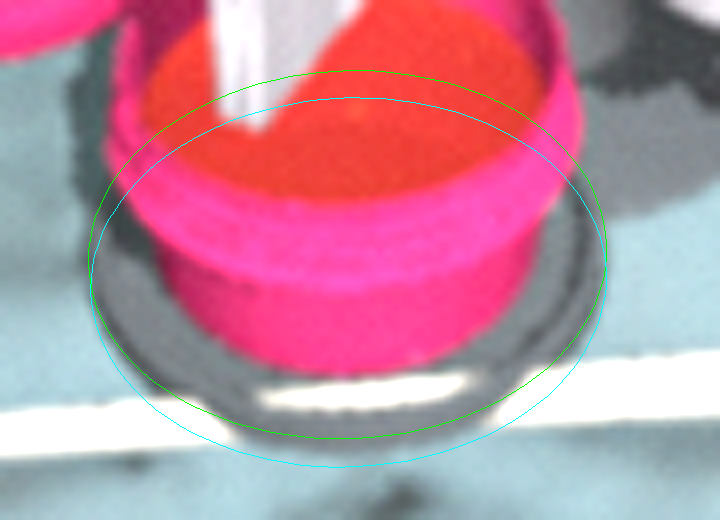

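>>> {"method": "send_rows", "body": {"motion": [{"x":-29,"y":25.8,"gripper":-1},{"x":-29,"y":25.8,"gripper":-1},{"x":-29,"y":25.8,"gripper":-1},{"x":-29,"y":25.8,"gripper":-1},{"x":-29,"y":25.8,"gripper":-1},{"x":-29,"y":25.8,"gripper":-1},{"x":-29,"y":25.8,"gripper":-1},{"x":-29,"y":25.8,"gripper":-1},{"x":-29,"y":25.8,"gripper":-1},{"x":-29,"y":25.8,"gripper":-1},{"x":-29,"y":25.8,"gripper":-1},{"x":-29,"y":25.8,"gripper":-1}]}}

```text
$.motion[0]: bad value
```

>>> {"method": "send_rows", "body": {"motion": [{"x":-29,"y":25.8,"gripper":-1},{"x":-29,"y":25.8,"gripper":-1},{"x":-29,"y":25.8,"gripper":-1},{"x":-29,"y":25.8,"gripper":-1},{"x":-29,"y":25.8,"gripper":-1},{"x":-29,"y":25.8,"gripper":-1},{"x":-29,"y":25.8,"gripper":-1},{"x":-29,"y":25.8,"gripper":-1},{"x":-29,"y":25.8,"gripper":-1},{"x":-29,"y":25.8,"gripper":-1}]}}

```text
$.motion[0]: bad value
```

>>> {"method": "send_rows", "body": {"motion": [{"az":7.1},{"az":7.1},{"az":7.1},{"az":7.1},{"az":7.1},{"az":7.1},{"az":7.1},{"az":7.1},{"az":7.1},{"az":7.1},{"az":7.1},{"az":7.1}]}}

```text
$.motion[0]: bad value
```

>>> {"method": "send_rows", "body": {"motion": [{"az":7.1},{"az":7.1},{"az":7.1},{"az":7.1},{"az":7.1},{"az":7.1},{"az":7.1},{"az":7.1},{"az":7.1},{"az":7.0},{}]}}

```text
$.motion[0]: bad value
```

```bash
cat > rel.py <<'E'
from h import *
import sys
s=ctrl.get_state();R=s["tool_rot"];p=s["ee_pos"]
phi=np.degrees(np.arctan2(R[1,0],R[0,0]))
a=np.array([.5423-p[0],-.2313-p[1],0])
print("clk",s["clock"],"p",p.round(4),"phi",phi.round(2),"z",R[:,2].round(4),"axis in tool mm",(R.T@a*1000).round(1),"F",s["force"].round(1),"j6",s["joints"][5].round(1),"g",round(s["gripper_width"],3))
E
python3 rel.py
python3 - <<'E'
from h import *
cv2.imwrite("pics/top1.png",cv2.resize(ctrl.read_camera("top")[150:330,260:460],None,fx=3,fy=3,interpolation=cv2.INTER_CUBIC))
cv2.imwrite("pics/side1.png",ctrl.read_camera("side"))
E
```

```text
clk 0.1 p [0.1745 0.6514 0.2375] phi 75.0 z [-6.0e-04 -1.9e-03 -1.0e+00] axis in tool mm [-757.4  583.7    1.5] F [-0.2 -0.3 -0.4] j6 -2.1 g 0.998
```

View pics/top1.png

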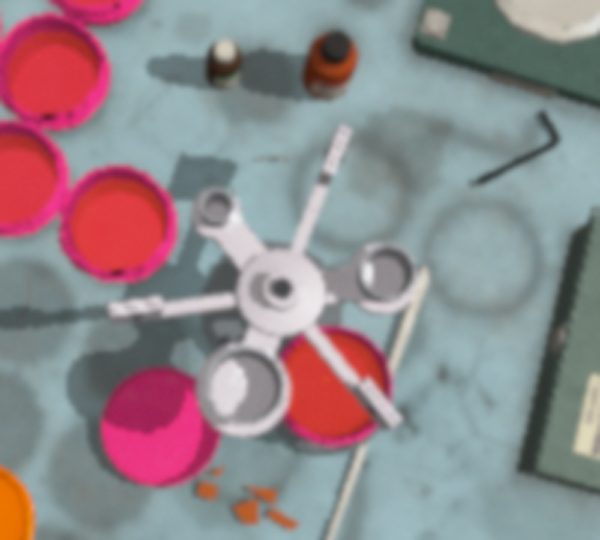

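View pics/side1.png

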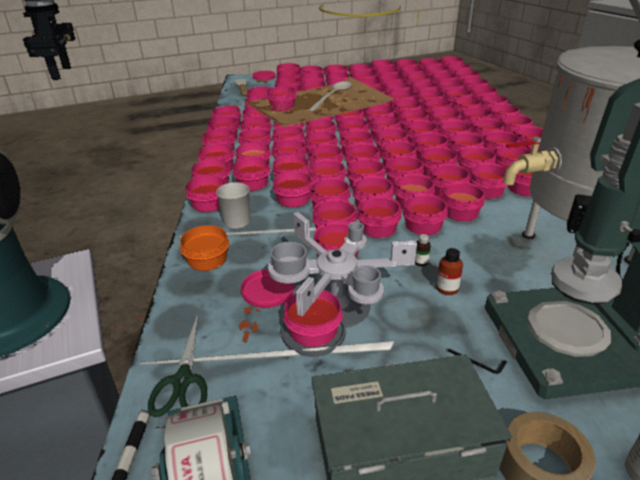

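Nothing moved: each row needs all its keys. The target choices, by pixel in the top picture:
- **Cups:** large (341,280), medium (385,241), small (332,221). I take the widest one.
- **Pink things:** tub in the nest (372,279), lid (313,292), fixed tub (300,222), orange tub (250,323). I take the tub in the nest.
- **Tabs:** tab 1 (363,270), tab 2 (370,205), tab 3 (302,252). I push tab 3's far (clockwise) side.

The enlarged crop agrees with this.

>>> {"method": "send_rows", "body": {"motion": [{"x":-29,"y":25.8,"z":0,"ax":0,"ay":0,"az":0,"gripper":-1},{"x":-29,"y":25.8,"z":0,"ax":0,"ay":0,"az":0,"gripper":-1},{"x":-29,"y":25.8,"z":0,"ax":0,"ay":0,"az":0,"gripper":-1},{"x":-29,"y":25.8,"z":0,"ax":0,"ay":0,"az":0,"gripper":-1},{"x":-29,"y":25.8,"z":0,"ax":0,"ay":0,"az":0,"gripper":-1},{"x":-29,"y":25.8,"z":0,"ax":0,"ay":0,"az":0,"gripper":-1},{"x":-29,"y":25.8,"z":0,"ax":0,"ay":0,"az":0,"gripper":-1},{"x":-29,"y":25.8,"z":0,"ax":0,"ay":0,"az":0,"gripper":-1},{"x":-29,"y":25.8,"z":0,"ax":0,"ay":0,"az":0,"gripper":-1},{"x":-29,"y":25.8,"z":0,"ax":0,"ay":0,"az":0,"gripper":-1},{"x":-29,"y":25.8,"z":0,"ax":0,"ay":0,"az":0,"gripper":-1},{"x":-29,"y":25.8,"z":0,"ax":0,"ay":0,"az":0,"gripper":-1}]}}

```text
clock: 1.2
ee_pos: [0.384, 0.234, 0.2388]
tool_rot: [[0.258, 0.966, 0.001], [0.966, -0.258, 0.0], [0.0, 0.0, -1.0]]
force: [0.6, 0.4, -0.5]
gripper_width: 0.117
```

>>> {"method": "send_rows", "body": {"motion": [{"x":-29,"y":25.8,"z":0,"ax":0,"ay":0,"az":0,"gripper":-1},{"x":-29,"y":25.8,"z":0,"ax":0,"ay":0,"az":0,"gripper":-1},{"x":-29,"y":25.8,"z":0,"ax":0,"ay":0,"az":0,"gripper":-1},{"x":-29,"y":25.8,"z":0,"ax":0,"ay":0,"az":0,"gripper":-1},{"x":-29,"y":25.8,"z":0,"ax":0,"ay":0,"az":0,"gripper":-1},{"x":-29,"y":25.8,"z":0,"ax":0,"ay":0,"az":0,"gripper":-1},{"x":-29,"y":25.8,"z":0,"ax":0,"ay":0,"az":0,"gripper":-1},{"x":-29,"y":25.8,"z":0,"ax":0,"ay":0,"az":0,"gripper":-1},{"x":-29,"y":25.8,"z":0,"ax":0,"ay":0,"az":0,"gripper":-1},{"x":-29,"y":25.8,"z":0,"ax":0,"ay":0,"az":0,"gripper":-1}]}}

```text
clock: 2.03
ee_pos: [0.5582, -0.1132, 0.2386]
tool_rot: [[0.259, 0.966, -0.0], [0.966, -0.259, 0.0], [0.0, -0.0, -1.0]]
force: [-0.2, 1.3, 0.6]
gripper_width: 0.005
```

>>> {"method": "send_rows", "body": {"motion": [{"x":0,"y":0,"z":0,"ax":0,"ay":0,"az":7.1,"gripper":-1},{"x":0,"y":0,"z":0,"ax":0,"ay":0,"az":7.1,"gripper":-1},{"x":0,"y":0,"z":0,"ax":0,"ay":0,"az":7.1,"gripper":-1},{"x":0,"y":0,"z":0,"ax":0,"ay":0,"az":7.1,"gripper":-1},{"x":0,"y":0,"z":0,"ax":0,"ay":0,"az":7.1,"gripper":-1},{"x":0,"y":0,"z":0,"ax":0,"ay":0,"az":7.1,"gripper":-1},{"x":0,"y":0,"z":0,"ax":0,"ay":0,"az":7.1,"gripper":-1},{"x":0,"y":0,"z":0,"ax":0,"ay":0,"az":7.1,"gripper":-1},{"x":0,"y":0,"z":0,"ax":0,"ay":0,"az":7.1,"gripper":-1},{"x":0,"y":0,"z":0,"ax":0,"ay":0,"az":7.1,"gripper":-1},{"x":0,"y":0,"z":0,"ax":0,"ay":0,"az":7.1,"gripper":-1},{"x":0,"y":0,"z":0,"ax":0,"ay":0,"az":7.1,"gripper":-1}]}}

```text
clock: 3.03
ee_pos: [0.5576, -0.1111, 0.2385]
tool_rot: [[0.983, -0.183, -0.0], [-0.183, -0.983, 0.0], [-0.0, -0.0, -1.0]]
force: [-1.1, -0.9, 0.2]
gripper_width: 0.004
```

>>> {"method": "send_rows", "body": {"motion": [{"x":0,"y":0,"z":0,"ax":0,"ay":0,"az":7.1,"gripper":-1},{"x":0,"y":0,"z":0,"ax":0,"ay":0,"az":7.1,"gripper":-1},{"x":0,"y":0,"z":0,"ax":0,"ay":0,"az":7.1,"gripper":-1},{"x":0,"y":0,"z":0,"ax":0,"ay":0,"az":7.1,"gripper":-1},{"x":0,"y":0,"z":0,"ax":0,"ay":0,"az":7.1,"gripper":-1},{"x":0,"y":0,"z":0,"ax":0,"ay":0,"az":7.1,"gripper":-1},{"x":0,"y":0,"z":0,"ax":0,"ay":0,"az":7.1,"gripper":-1},{"x":0,"y":0,"z":0,"ax":0,"ay":0,"az":7.1,"gripper":-1},{"x":0,"y":0,"z":0,"ax":0,"ay":0,"az":7.1,"gripper":-1},{"x":0,"y":0,"z":0,"ax":0,"ay":0,"az":7.0,"gripper":-1},{"x":0,"y":0,"z":0,"ax":0,"ay":0,"az":0,"gripper":-1}]}}

```text
clock: 3.95
ee_pos: [0.5577, -0.1111, 0.2385]
tool_rot: [[0.152, -0.988, -0.0], [-0.988, -0.152, 0.0], [-0.0, 0.0, -1.0]]
force: [0.0, 0.1, -0.6]
gripper_width: 0.0
```

```bash
python3 rel.py
python3 - <<'E'
from h import *
cv2.imwrite("pics/top2.png",cv2.resize(ctrl.read_camera("top")[150:330,260:460],None,fx=3,fy=3,interpolation=cv2.INTER_CUBIC))
cv2.imwrite("pics/side2.png",ctrl.read_camera("side"))
E
```

```text
clk 3.95 p [ 0.5577 -0.1111  0.2385] phi -81.27 z [-3.e-04  0.e+00 -1.e+00] axis in tool mm [116.4  33.5  -0. ] F [ 0.   0.1 -0.6] j6 67.5 g 0.0
```

View pics/top2.png

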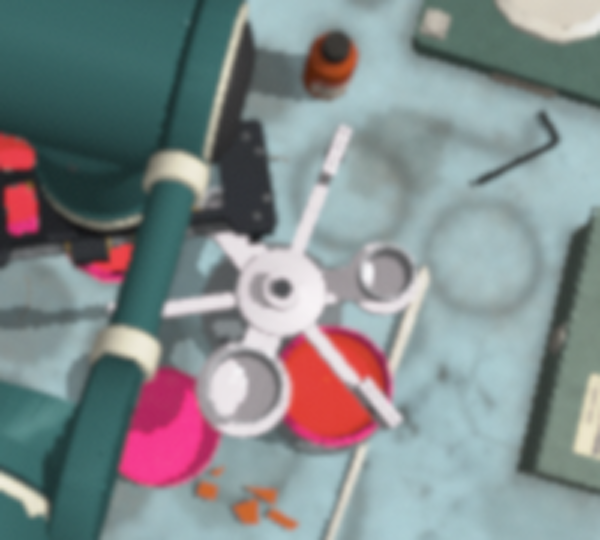

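View pics/side2.png

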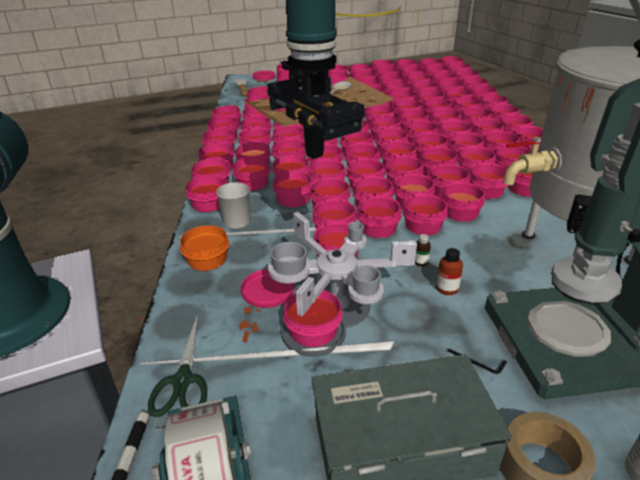

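>>> {"method": "send_rows", "body": {"motion": [{"x":0,"y":0,"z":35,"ax":0,"ay":0,"az":0,"gripper":-1},{"x":0,"y":0,"z":35,"ax":0,"ay":0,"az":0,"gripper":-1},{"x":0,"y":0,"z":35,"ax":0,"ay":0,"az":0,"gripper":-1},{"x":0,"y":0,"z":34,"ax":0,"ay":0,"az":0,"gripper":-1},{"x":0,"y":0,"z":0,"ax":0,"ay":0,"az":0,"gripper":-1}]}}

```text
clock: 4.47
ee_pos: [0.5518, -0.1097, 0.0922]
tool_rot: [[0.157, -0.987, -0.013], [-0.988, -0.158, 0.003], [-0.005, 0.013, -1.0]]
force: [-1.7, 0.2, -0.6]
gripper_width: 0.007
```

```bash
python3 rel.py
python3 - <<'E'
from h import *
cv2.imwrite("pics/side3.png",cv2.resize(ctrl.read_camera("side")[150:350,230:430],None,fx=3,fy=3,interpolation=cv2.INTER_CUBIC))
E
```

```text
clk 4.4667 p [ 0.5518 -0.1097  0.0922] phi -80.94 z [-0.0133  0.0032 -0.9999] axis in tool mm [118.5  28.6  -0.3] F [-1.7  0.2 -0.6] j6 67.2 g 0.007
```

View pics/side3.png

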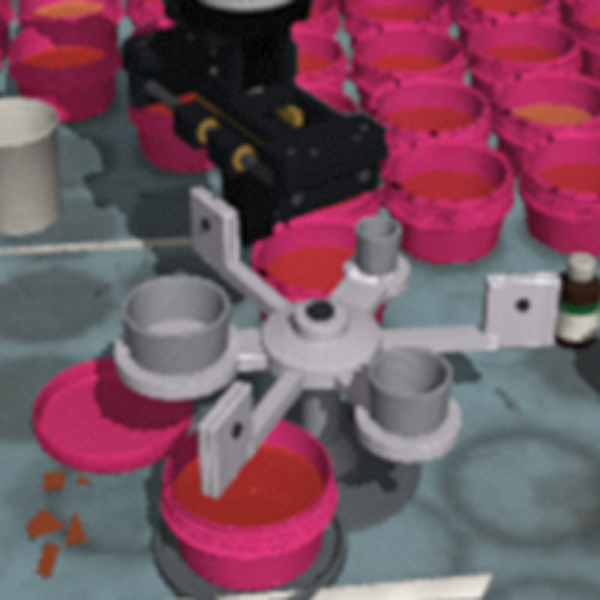

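>>> {"method": "send_rows", "body": {"motion": [{"x":0,"y":6,"z":0,"ax":0,"ay":0,"az":0,"gripper":-1},{"x":0,"y":6,"z":0,"ax":0,"ay":0,"az":0,"gripper":-1},{"x":0,"y":0,"z":0,"ax":0,"ay":0,"az":0,"gripper":-1}]}}

```text
clock: 4.77
ee_pos: [0.5467, -0.1136, 0.1024]
tool_rot: [[0.155, -0.988, 0.003], [-0.988, -0.155, -0.001], [0.002, -0.003, -1.0]]
force: [0.0, 0.1, 1.1]
gripper_width: 0.004
```

```bash
python3 rel.py
```

```text
clk 4.7667 p [ 0.5467 -0.1136  0.1024] phi -81.07 z [ 0.0035 -0.0011 -1.    ] axis in tool mm [1.156e+02 2.260e+01 1.000e-01] F [0.  0.1 1.1] j6 66.8 g 0.004
```

>>> {"method": "send_rows", "body": {"motion": [{"x":0,"y":3.5,"z":0,"ax":0,"ay":0,"az":0,"gripper":-1},{"x":0,"y":3.5,"z":0,"ax":0,"ay":0,"az":0,"gripper":-1},{"x":-0.77,"y":9.7,"z":0,"ax":0,"ay":0,"az":-4.8,"gripper":-1},{"x":-0.77,"y":9.7,"z":0,"ax":0,"ay":0,"az":-4.8,"gripper":-1},{"x":-0.77,"y":9.7,"z":0,"ax":0,"ay":0,"az":-4.8,"gripper":-1},{"x":-0.77,"y":9.7,"z":0,"ax":0,"ay":0,"az":-4.8,"gripper":-1},{"x":0,"y":0,"z":0,"ax":0,"ay":0,"az":0,"gripper":-1}]}}

```text
clock: 5.35
ee_pos: [0.5006, -0.1223, 0.1008]
tool_rot: [[0.473, -0.881, 0.002], [-0.881, -0.473, -0.001], [0.001, -0.001, -1.0]]
force: [0.6, -0.3, -0.7]
gripper_width: -0.001
```

```bash
python3 rel.py
python3 - <<'E'
from h import *
cv2.imwrite("pics/side4.png",cv2.resize(ctrl.read_camera("side")[150:350,230:430],None,fx=3,fy=3,interpolation=cv2.INTER_CUBIC))
E
```

```text
clk 5.35 p [ 0.5006 -0.1223  0.1008] phi -61.8 z [ 1.6e-03 -6.0e-04 -1.0e+00] axis in tool mm [1.158e+02 1.480e+01 1.000e-01] F [ 0.6 -0.3 -0.7] j6 45.3 g -0.001
```

View pics/side4.png

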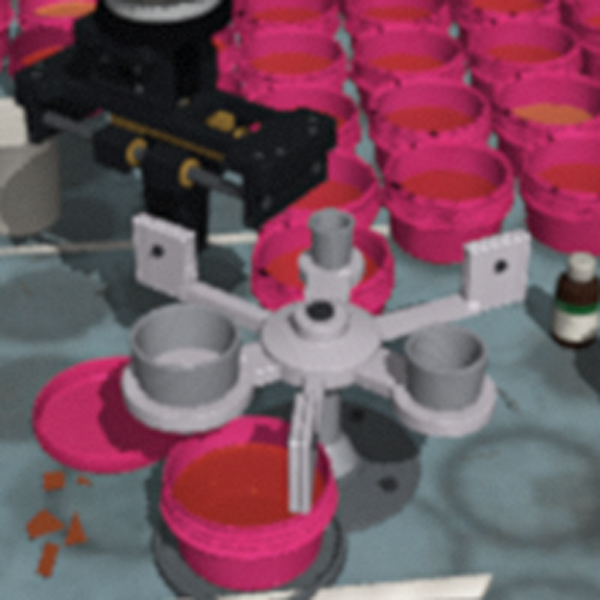

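>>> {"method": "send_rows", "body": {"motion": [{"x":-0.77,"y":9.7,"z":0,"ax":0,"ay":0,"az":-4.8,"gripper":-1},{"x":-0.77,"y":9.7,"z":0,"ax":0,"ay":0,"az":-4.8,"gripper":-1},{"x":-0.77,"y":9.7,"z":0,"ax":0,"ay":0,"az":-4.8,"gripper":-1},{"x":-0.77,"y":9.7,"z":0,"ax":0,"ay":0,"az":-4.8,"gripper":-1},{"x":-0.77,"y":9.7,"z":0,"ax":0,"ay":0,"az":-4.8,"gripper":-1},{"x":-0.5,"y":6,"z":0,"ax":0,"ay":0,"az":-3,"gripper":-1},{"x":-0.5,"y":6,"z":0,"ax":0,"ay":0,"az":-3,"gripper":-1},{"x":0,"y":0,"z":0,"ax":0,"ay":0,"az":0,"gripper":-1},{"x":0,"y":0,"z":0,"ax":0,"ay":0,"az":0,"gripper":-1}]}}

```text
clock: 6.15
ee_pos: [0.453, -0.1575, 0.1]
tool_rot: [[0.847, -0.531, 0.0], [-0.531, -0.847, -0.0], [0.0, 0.0, -1.0]]
force: [0.3, 0.7, 0.3]
gripper_width: 0.001
```

```bash
python3 rel.py
python3 - <<'E'
from h import *
for n in("side","top"):
    im=ctrl.read_camera(n); cv2.imwrite(f"pics/{n}5full.png",im)
    x0,y0,w,h=(300,160,130,150) if n=="top" else (230,200,200,160)
    f=4
    cv2.imwrite(f"pics/{n}5.png",cv2.resize(im[y0:y0+h,x0:x0+w],(w*f if n=="side" else w*4,h*f if n=="side" else h*4),interpolation=cv2.INTER_CUBIC)[:600])
E
```

```text
clk 6.15 p [ 0.453  -0.1575  0.1   ] phi -32.1 z [ 4.e-04 -3.e-04 -1.e+00] axis in tool mm [1.148e+02 1.510e+01 1.000e-01] F [0.3 0.7 0.3] j6 10.0 g 0.001
```

View pics/side5.png

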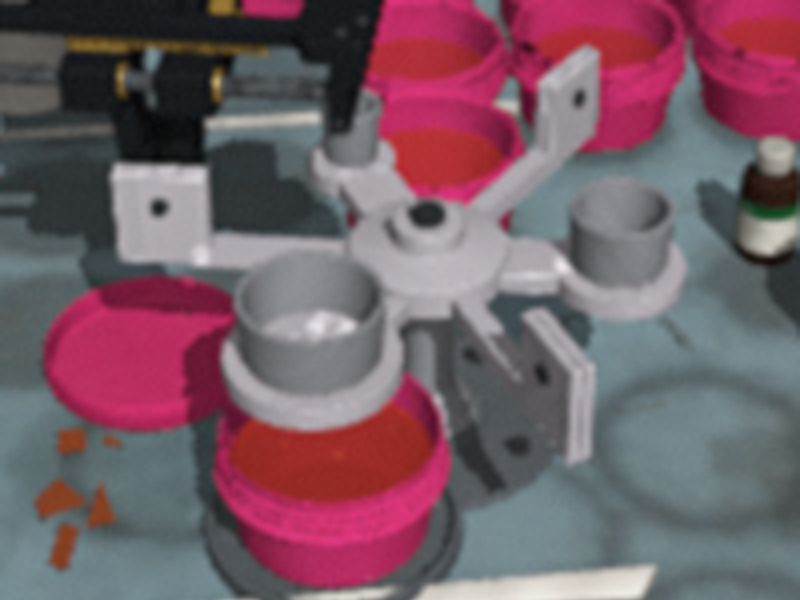

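View pics/top5.png

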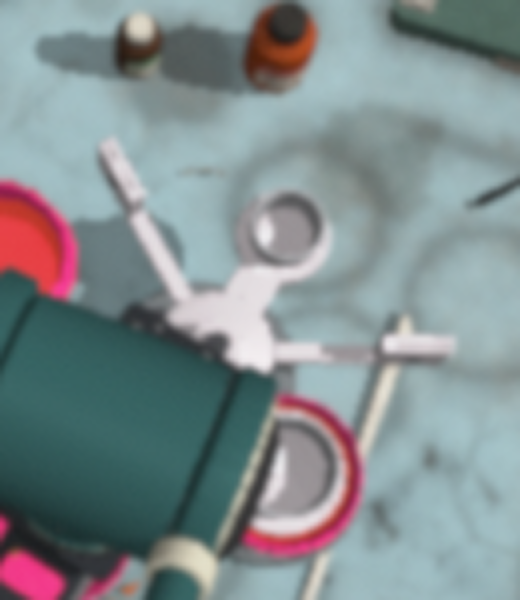

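Run:
```python
from h import *
S=lambda x,y:(230+x/4,200+y/4); T=lambda x,y:(300+x/4,160+y/4)
def f1(obs,ax):
    def r(t):
        m=model(*ax,t[0]); return np.concatenate([proj(n,m[k])[0]-[u,v] for n,k,u,v in obs])
    s=least_squares(r,[3.55]);return np.degrees(s.x[0]),r(s.x).round(1)
print(f1([("side","L",*S(311,294)),("side","M",*S(621,210))],(.5428,-.2322)))
print(f1([("top","M",*T(289,229)),("top","t2",*T(105,143)) if 0 else ("top","t1",*T(454,345)),("top","t2",*T(106,143)) if 0 else ("top","t2",*T(106,143))],(.5412,-.2303)))
```

```text
(np.float64(209.00565004403214), array([-0.5,  0.9,  0.5, -0.1]))
(np.float64(209.4946262267487), array([ 0. , -1.1,  0.1,  0.2, -0.2, -0.6]))
```

>>> {"method": "send_rows", "body": {"motion": [{"x":-0.4,"y":4.4,"z":0,"ax":0,"ay":0,"az":-2.2,"gripper":-1},{"x":-0.4,"y":4.4,"z":0,"ax":0,"ay":0,"az":-2.2,"gripper":-1},{"x":0,"y":0,"z":0,"ax":0,"ay":0,"az":0,"gripper":-1},{"x":0,"y":0,"z":0,"ax":0,"ay":0,"az":0,"gripper":-1}]}}

```text
clock: 6.58
ee_pos: [0.4477, -0.1644, 0.0997]
tool_rot: [[0.886, -0.463, -0.0], [-0.463, -0.886, 0.0], [-0.0, 0.0, -1.0]]
force: [0.7, -0.3, 0.6]
gripper_width: 0.005
```

```bash
python3 rel.py
cat > look.py <<'E'
from h import *
import sys
k=sys.argv[1]
for n in("side","top"):
    im=ctrl.read_camera(n); cv2.imwrite(f"pics/{n}{k}full.png",im)
    x0,y0,w,h=(270,170,150,150) if n=="top" else (260,230,110,125)
    if n=="side" and len(sys.argv)>2: x0,y0,w,h=230,200,200,150
    f=4 if n=="top" or len(sys.argv)>2 else 4.8
    cv2.imwrite(f"pics/{n}{k}.png",cv2.resize(im[y0:y0+h,x0:x0+w],None,fx=f,fy=f,interpolation=cv2.INTER_CUBIC)[:600])
E
python3 look.py 6 w
```

```text
clk 6.5833 p [ 0.4477 -0.1644  0.0997] phi -27.61 z [-1.e-04  0.e+00 -1.e+00] axis in tool mm [114.8  15.5  -0. ] F [ 0.7 -0.3  0.6] j6 4.5 g 0.005
```

View pics/side6.png

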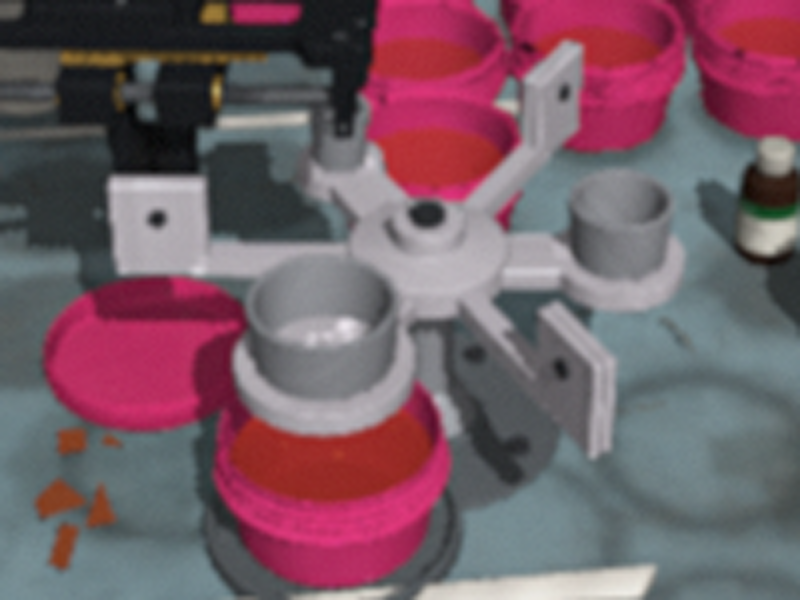

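View pics/top6.png

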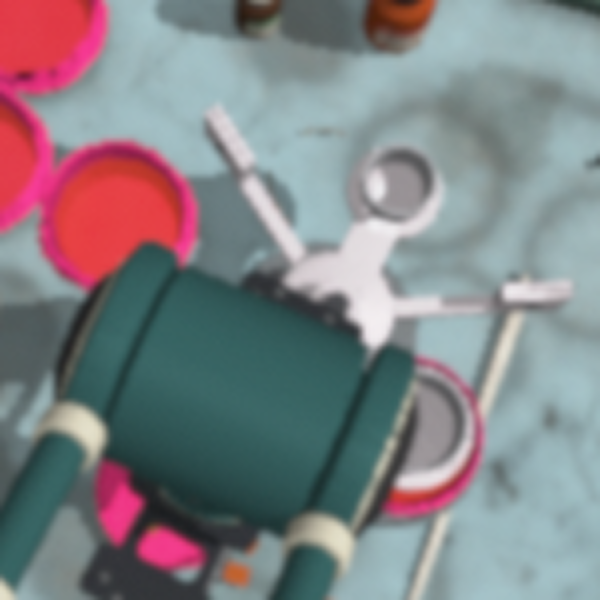

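>>> {"method": "send_rows", "body": {"motion": [{"x":0,"y":-12,"z":0,"ax":0,"ay":0,"az":0,"gripper":-1},{"x":0,"y":-12,"z":0,"ax":0,"ay":0,"az":0,"gripper":-1},{"x":-18,"y":-35,"z":0,"ax":0,"ay":0,"az":0,"gripper":-1},{"x":-18,"y":-35,"z":-10,"ax":0,"ay":0,"az":0,"gripper":-1},{"x":-18,"y":-35,"z":-10,"ax":0,"ay":0,"az":0,"gripper":-1},{"x":-18,"y":-35,"z":-10,"ax":0,"ay":0,"az":0,"gripper":-1},{"x":-18,"y":-35,"z":0,"ax":0,"ay":0,"az":0,"gripper":-1},{"x":-18,"y":-35,"z":0,"ax":0,"ay":0,"az":0,"gripper":-1},{"x":0,"y":0,"z":0,"ax":0,"ay":0,"az":0,"gripper":-1}]}}

```text
clock: 7.43
ee_pos: [0.4598, 0.0993, 0.1304]
tool_rot: [[0.89, -0.457, 0.001], [-0.457, -0.89, 0.003], [-0.0, -0.003, -1.0]]
force: [0.1, 0.4, 1.4]
gripper_width: 0.005
```

```bash
python3 rel.py; python3 look.py 7 w
```

```text
clk 7.4333 p [0.4598 0.0993 0.1304] phi -27.19 z [ 0.0014  0.0028 -1.    ] axis in tool mm [224.4 256.4  -0.8] F [0.1 0.4 1.4] j6 36.1 g 0.005
```

View pics/side7.png

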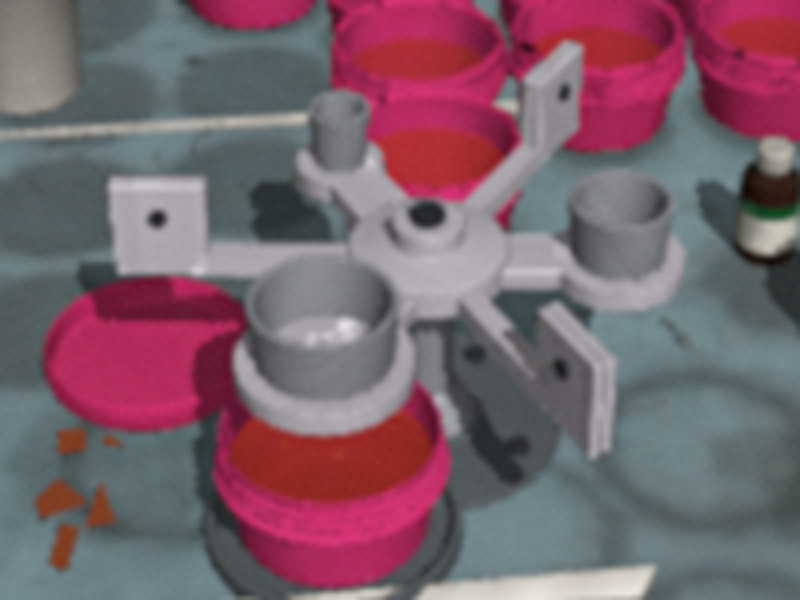

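View pics/top7.png

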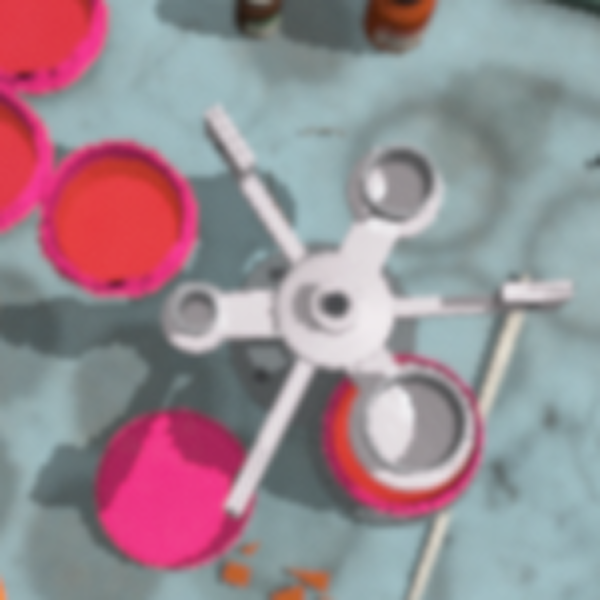

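```bash
cat > f7.py <<'E'
from h import *
S=lambda x,y:(230+x/4,200+y/4); T=lambda x,y:(270+x/4,170+y/4)
o=[("top",k,*T(*c)) for k,c in dict(hub=(335,305),L=(417,423),M=(401,187),S=(195,312),t1=(571,292),t2=(210,109),t3=(232,514)).items()]
o+=[("side",k,*S(*c)) for k,c in dict(hub=(428,213),L=(322,300),M=(621,203),S=(339,106)).items()]
for sub in (o[:7],o[7:],o):
    s,r=fit(sub); print(s.x[:2].round(4),s.x[3:].round(2), np.degrees(s.x[2])%360); print(r.round(1))
tc=back("top",T(405,435.5),.059)
print(tc, tc[:2]-[.5412,-.2303], np.degrees(np.arctan2(tc[1]+.2303,tc[0]-.5412))%360)
# side nest left/right extents & tub: 1-param fit of nest angle with z .006 r .054 : leftmost/rightmost columns
t=np.linspace(0,2*np.pi,721)
for a in np.arange(211,219,1.):
    r=np.radians(a)
    out=[a]
    for n,ax in(("side",(.5428,-.2322)),("top",(.5412,-.2303))):
      for z,R in ((.006,.054),(.059,.048)):
        q=proj(n,np.c_[ax[0]+.08*np.cos(r)+R*np.cos(t),ax[1]+.08*np.sin(r)+R*np.sin(t),0*t+z])
        out+=[*q.min(0),*q.max(0)]
    print(np.round(out,1))
E
python3 f7.py
python3 - <<'E'
# pink mask extents
from h import *
for n,(x0,y0,w,h) in (("side",(275,290,80,60)),("top",(345,250,50,55))):
    im=cv2.imread(f"pics/{n}7full.png")[y0:y0+h,x0:x0+w].astype(int)
    b,g,r=im[...,0],im[...,1],im[...,2]
    m=(r-g>60)
    k,l,st,c=cv2.connectedComponentsWithStats(m.astype(np.uint8))
    for i in range(1,k):
        if st[i,4]>80: print(n,st[i][:2]+[x0,y0],st[i][:2]+st[i][2:4]+[x0,y0])
E
```

```text
[ 0.5401 -0.2299] [-0.    0.   -0.02  0.07] 213.46087433343695
[ 0.3  0.5 -0.1  0.3 -0.3 -1.2  0.  -0.1  0.4  0.   0.1  0.4 -0.4  0.1
 -0.   0.  -0.   0. ]
[ 0.5432 -0.2313] [-0.07  0.11  0.    0.  ] 212.95570373908248
[-0.1 -0.1 -0.4  0.3  0.3 -0.6  0.2  0.4 -0.1  0.1  0.   0. ]
[ 0.542  -0.2308] [ 0.63  0.08 -0.41  0.86] 213.34529419510147
[ 0.3  0.5 -0.2  0.3 -0.2 -1.2  0.1 -0.3  0.4  0.1  0.2  0.3 -0.4 -0.1
 -0.2 -0.1 -0.2  0.4  0.2 -0.7 -0.1  0.4  0.4  0.1 -0.3  0.6]
[ 0.4733067  -0.27514614  0.059     ] [-0.0678933  -0.04484614] 213.44629883970157
[211.  278.6 308.4 343.2 354.2 280.2 287.3 339.7 327.2 345.5 259.7 389.
 303.2 349.4 259.  390.  299.6]
[212.  279.3 308.6 343.9 354.6 280.9 287.6 340.5 327.5 346.  259.4 389.4
 302.9 350.  258.7 390.4 299.3]
[213.  280.  308.9 344.6 354.9 281.6 287.8 341.2 327.9 346.5 259.1 389.9
 302.6 350.4 258.4 390.9 298.9]
[214.  280.6 309.2 345.3 355.3 282.3 288.1 341.9 328.2 346.9 258.8 390.4
 302.3 350.9 258.1 391.4 298.6]
[215.  281.3 309.5 346.1 355.6 283.  288.4 342.7 328.5 347.4 258.5 390.8
 302.  351.4 257.8 391.9 298.3]
[216.  282.  309.7 346.8 355.9 283.7 288.6 343.5 328.8 347.9 258.2 391.3
 301.6 351.9 257.5 392.4 297.9]
[217.  282.7 310.  347.6 356.2 284.5 288.9 344.3 329.1 348.3 257.9 391.7
 301.3 352.4 257.1 392.8 297.6]
[218.  283.5 310.2 348.3 356.5 285.2 289.1 345.  329.4 348.8 257.5 392.2
 301.  352.8 256.8 393.3 297.2]
side [275 290] [343 347]
top [351 265] [391 299]
```

Run:
```python
from h import *
t=np.linspace(0,2*np.pi,721)
# nest centre (x,y) from side extents: left 281.0,right 345.6,bottom 355.8 (pixel centre conv -0.5+.06)
for z in (.004,.008):
  def r(p):
    q=proj("side",np.c_[p[0]+p[2]*np.cos(t),p[1]+p[2]*np.sin(t),0*t+z]); return [q[:,0].min()-280.6,q[:,0].max()-345.2,q[:,1].max()-355.4]
  p=least_squares(r,[.476,-.276,.054]).x
  L=back("side",(230+322/4-.4,200+300/4-.4),.123)[:2]
  d=L-p[:2]; a=np.radians(214)
  print(z,p.round(4),L.round(4),"tangential short mm",-(d@[-np.sin(a),np.cos(a)])*1000,"radial",d@[np.cos(a),np.sin(a)]*1000)
# same in top using tub rim
def r(p):
    q=proj("top",np.c_[p[0]+p[2]*np.cos(t),p[1]+p[2]*np.sin(t),0*t+.059]); return [q[:,0].min()-350.9,q[:,0].max()-390.8,q[:,1].max()-299]
p=least_squares(r,[.476,-.276,.048]).x
L=back("top",(270+417/4-.4,170+423/4-.4),.123)[:2];d=L-p[:2]
print(p.round(4),L.round(4),-(d@[-np.sin(a),np.cos(a)])*1000,d@[np.cos(a),np.sin(a)]*1000)
# crops
for n,(x0,y0,w,h,f) in dict(side=(278,255,75,105,5.7),top=(340,245,60,60,10)).items():
    im=cv2.imread(f"pics/{n}7full.png")[y0:y0+h,x0:x0+w]
    cv2.imwrite(f"pics/{n}7z.png",cv2.resize(im,None,fx=f,fy=f,interpolation=cv2.INTER_CUBIC))
```

```text
0.004 [ 0.477  -0.2753  0.0541] [ 0.4765 -0.2734] tangential short mm 1.8492240183215454 radial -0.7266506642345012
0.008 [ 0.4754 -0.2791  0.0537] [ 0.4765 -0.2734] tangential short mm 4.113842393154153 radial -4.121507979725713
[ 0.4733 -0.2742  0.0473] [ 0.4748 -0.2734] -0.1119667196823379 -1.7288563414958522
```

View pics/top7z.png

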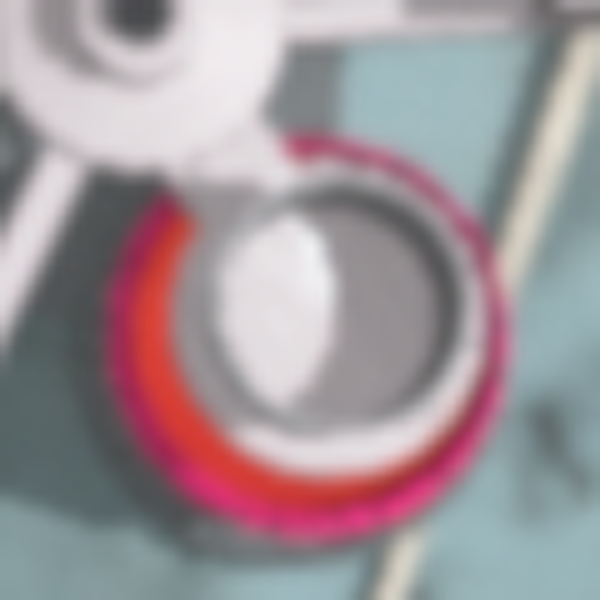

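View pics/side7z.png

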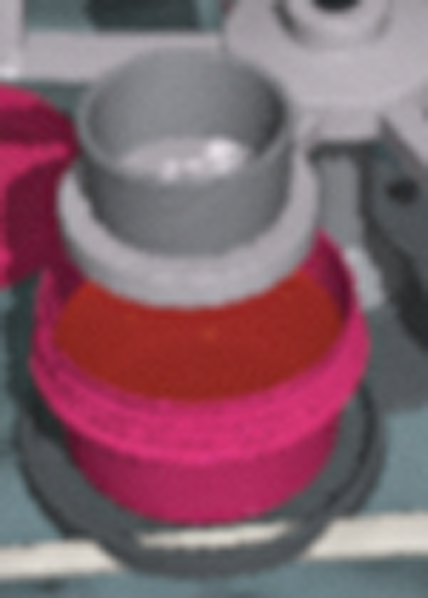

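>>> {"method": "send_rows", "body": {"motion": [{"x":18,"y":35,"z":0,"ax":0,"ay":0,"az":0,"gripper":-1},{"x":18,"y":35,"z":0,"ax":0,"ay":0,"az":0,"gripper":-1},{"x":18,"y":35,"z":10,"ax":0,"ay":0,"az":0,"gripper":-1},{"x":18,"y":35,"z":10,"ax":0,"ay":0,"az":0,"gripper":-1},{"x":18,"y":25,"z":10,"ax":0,"ay":0,"az":0,"gripper":-1},{"x":18,"y":20,"z":0,"ax":0,"ay":0,"az":0,"gripper":-1},{"x":0,"y":15,"z":0,"ax":0,"ay":0,"az":-0.8,"gripper":-1},{"x":0,"y":10,"z":0,"ax":0,"ay":0,"az":0,"gripper":-1},{"x":0,"y":0,"z":0,"ax":0,"ay":0,"az":0,"gripper":-1},{"x":0,"y":0,"z":0,"ax":0,"ay":0,"az":0,"gripper":-1},{"x":0,"y":0,"z":0,"ax":0,"ay":0,"az":0,"gripper":-1}]}}

```text
clock: 8.45
ee_pos: [0.4584, -0.143, 0.0996]
tool_rot: [[0.893, -0.45, -0.0], [-0.45, -0.893, 0.0], [-0.0, -0.0, -1.0]]
force: [0.5, 0.7, 0.9]
gripper_width: 0.001
```

```bash
python3 rel.py
```

```text
clk 8.45 p [ 0.4584 -0.143   0.0996] phi -26.74 z [-2.e-04  3.e-04 -1.e+00] axis in tool mm [114.6  41.1  -0. ] F [0.5 0.7 0.9] j6 6.4 g 0.001
```

>>> {"method": "send_rows", "body": {"motion": [{"x":0,"y":8,"z":0,"ax":0,"ay":0,"az":0,"gripper":-1},{"x":0,"y":8,"z":0,"ax":0,"ay":0,"az":0,"gripper":-1},{"x":0,"y":5,"z":0,"ax":0,"ay":0,"az":0,"gripper":-1},{"x":0,"y":2,"z":0,"ax":0,"ay":0,"az":0,"gripper":-1},{"x":0,"y":1.5,"z":0,"ax":0,"ay":0,"az":0,"gripper":-1},{"x":0,"y":1,"z":0,"ax":0,"ay":0,"az":0,"gripper":-1},{"x":0,"y":0,"z":0,"ax":0,"ay":0,"az":0,"gripper":-1},{"x":0,"y":0,"z":0,"ax":0,"ay":0,"az":0,"gripper":-1},{"x":0,"y":0,"z":0,"ax":0,"ay":0,"az":0,"gripper":-1}]}}

```text
clock: 9.2
ee_pos: [0.4473, -0.1659, 0.0997]
tool_rot: [[0.893, -0.449, -0.0], [-0.449, -0.893, 0.0], [-0.0, 0.0, -1.0]]
force: [-0.7, 1.7, 1.4]
gripper_width: 0.006
```

```bash
python3 rel.py
```

```text
clk 9.2 p [ 0.4473 -0.1659  0.0997] phi -26.69 z [-1.e-04  1.e-04 -1.e+00] axis in tool mm [114.3  15.8  -0. ] F [-0.7  1.7  1.4] j6 3.3 g 0.006
```

>>> {"method": "send_rows", "body": {"motion": [{"x":0,"y":-12,"z":0,"ax":0,"ay":0,"az":0,"gripper":-1},{"x":0,"y":-12,"z":0,"ax":0,"ay":0,"az":0,"gripper":-1},{"x":-18,"y":-35,"z":0,"ax":0,"ay":0,"az":0,"gripper":-1},{"x":-18,"y":-35,"z":-10,"ax":0,"ay":0,"az":0,"gripper":-1},{"x":-18,"y":-35,"z":-20,"ax":0,"ay":0,"az":0,"gripper":-1},{"x":-18,"y":-35,"z":-20,"ax":0,"ay":0,"az":0,"gripper":-1},{"x":-18,"y":-35,"z":-20,"ax":0,"ay":0,"az":0,"gripper":-1},{"x":-18,"y":-35,"z":-20,"ax":0,"ay":0,"az":0,"gripper":-1},{"x":0,"y":0,"z":0,"ax":0,"ay":0,"az":0,"gripper":-1},{"x":0,"y":0,"z":0,"ax":0,"ay":0,"az":0,"gripper":-1},{"x":0,"y":0,"z":0,"ax":0,"ay":0,"az":0,"gripper":-1}]}}

```text
clock: 10.12
ee_pos: [0.4557, 0.0828, 0.1848]
tool_rot: [[0.894, -0.448, -0.0], [-0.448, -0.894, -0.001], [0.0, 0.001, -1.0]]
force: [-1.8, 0.6, -0.3]
gripper_width: 0.003
```

```bash
python3 rel.py; python3 look.py 8 w
```

```text
clk 10.1167 p [0.4557 0.0828 0.1848] phi -26.59 z [-4.e-04 -8.e-04 -1.e+00] axis in tool mm [2.180e+02 2.421e+02 2.000e-01] F [-1.8  0.6 -0.3] j6 33.9 g 0.003
```

View pics/side8.png

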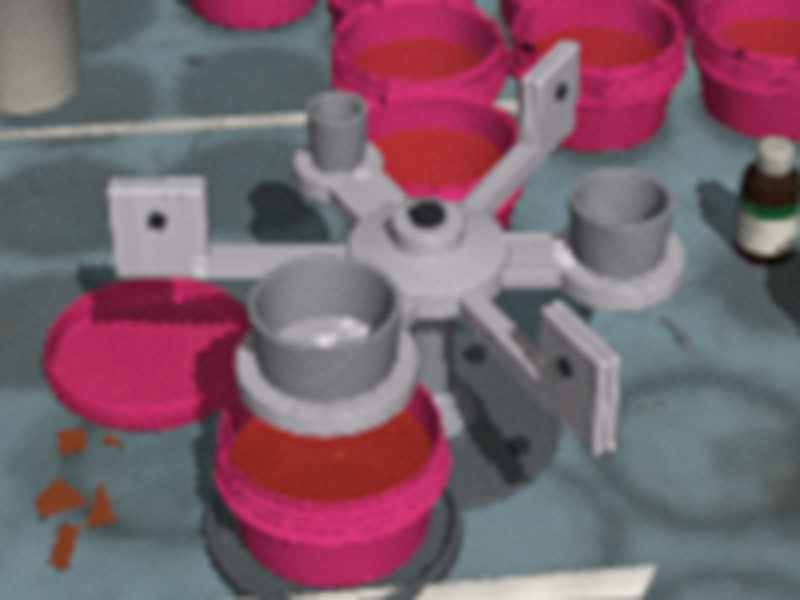

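View pics/top8.png

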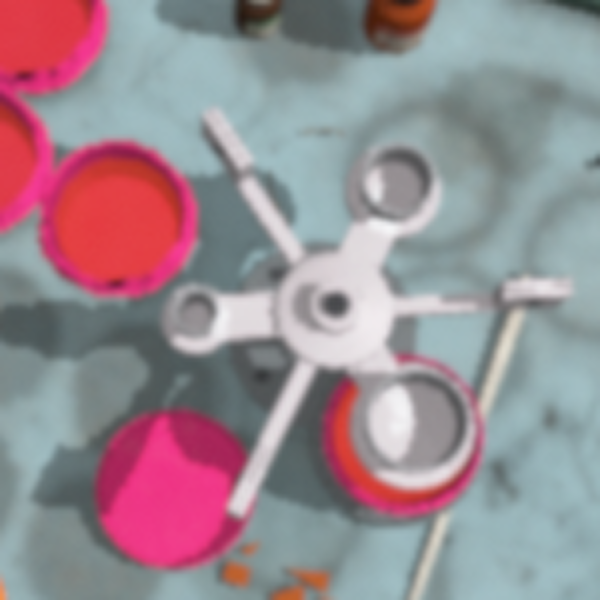

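```bash
python3 -c "
from bench import ctrl
print(ctrl.job_done())"
```

```text
the job is handed in; nothing more can be done
None
```

I turned the turret about 55° counter-clockwise, and the large cup now stands over the pink tub in the nest. I pushed only the clockwise side of tab 3, with shut fingers: one long sweep, then a small nudge of under 1° to correct the position. I then moved the arm clear and handed the job in at about 10 s.

- **Position:** Before the nudge I measured the cup's direction at about 213.3° and the nest's at about 214°. The last pictures show the cup shifted the expected 1 mm or so. I did not refit the angle after the nudge, so the final direction of about 214° is an estimate.
- **Disagreement:** The two cameras did not fully agree. Before the nudge the top camera had the cup centred, while the side camera put it 1.5–2 mm short, or up to 3 mm judged by the tub itself. I settled between them, so the cup could be off by 1–2 mm.
- **Other checks:** The tub, lid and the bystanders visible in the last close-up pictures had not moved. The force readings taken after each move stayed under 3 N, and the robot touched nothing at the end.

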